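Slide the detector head home on the photometer bed

TASK

Pick up the detector head with the flat, rectangular handle and stand it, square to the bed and midway across it, on the open end of the aluminium photometer bed (the end away from the lamp housing). Without lifting it off again, slide it along the bed towards the lamp, over the narrow groove, until its foot drops into the wide groove; stop there, leaving it upright and fully home with its grey body down on the bed, and let go. Leave the similar head with the round knob where it is.

Things in the scene. Friction and masses are not known exactly. Their poses are not given: they have to be found in the camera images.
- head_grip (a point): Loose detector head, 0.2 kg, upright on the bench: steel foot 20 (x) x 50 (y) x 16 high, grey body 64 x 64 x 22, white rectangular handle 24 (x) x 40 (y) x 50 high (mm), stacked on one axis; a sensor stub, 16 diameter, sticks out 10 mm at +y. Point: the handle's centre, 63 mm above the foot's underside, 25 above the body's top. x: the thin way of foot and handle; z up. Either way round will do.
- groove (a point): Centre of the mouth of the wide groove across the fixed bed, level with the bed's top: 36 mm wide (x), 18 deep, open at both sides. x runs along the bed towards the lamp, y across, z up. Foot in and body resting on the bed: head_grip 47 mm above this point; 63 while the foot is on the bed's top. A narrow groove (10 wide, 6 deep), 65 mm before it, is passed over. Lamp starts 79 mm beyond.
- entry (a point): Where to stand the head first: centre of the flat top near the open end of the fixed aluminium bed, 45 mm from that end, 120 mm before the groove's centre; same axes as the groove. The bed is 290 mm long (x), 120 wide (y), its top 30 mm above the bench; at the other end a grey lamp housing, 40 long, 90 wide, 55 high, stands on it.
- twin_grip (a point): Look-alike head to leave alone: loose, same grey 64 x 64 mm body but 38 high and flat underneath (no foot), with a round white knob 30 mm in diameter, 50 high; 88 tall. Point: the knob's centre, 63 mm above its underside; z up.

How it is judged:
On the way, in this order (a step that is already met when the one before it is completed fails the run):
1. the head stands upright on top of the bed at its entry end, square to it (within about 17 degrees; handle axis within 30 mm of the entry point along and across the bed) (x of head_grip in the frame of groove between -0.15 and -0.09 m and y of head_grip in the frame of groove between -0.03 and 0.03 m and z of head_grip in the frame of groove between 0.058 and 0.068 m and angle between head_grip's own z axis and vertical below 0.18 rad and angle between the x axis of head_grip and the x axis of groove, either way round below 0.3 rad), for 0.2 s.
2. the head slides on the bed's top, upright, between the entry end and the wide groove (x of head_grip in the frame of groove between -0.08 and -0.03 m and y of head_grip in the frame of groove between -0.03 and 0.03 m and z of head_grip in the frame of groove between 0.058 and 0.068 m and angle between head_grip's own z axis and vertical below 0.18 rad), for 0.1 s.
At the end, for the whole second after the job is handed in: The head stands upright (within 10 degrees) with its foot in the wide groove and its body down on the bed (within 4 mm), square to it within about 17 degrees and within 30 mm of the middle of the bed's width, at rest and released (x of head_grip in the frame of groove between -0.012 and 0.012 m and y of head_grip in the frame of groove between -0.03 and 0.03 m and z of head_grip in the frame of groove between 0.042 and 0.051 m and angle between head_grip's own z axis and vertical below 0.18 rad and angle between the x axis of head_grip and the x axis of groove, either way round below 0.3 rad and linear speed of head below 0.02 m/s); the robot touches nothing.
It fails at once if the head is lifted off the bed (by more than about 9 mm) and carried low over it between the entry end and the wide groove (x of head_grip in the frame of groove between -0.08 and -0.022 m and y of head_grip in the frame of groove between -0.04 and 0.04 m and z of head_grip in the frame of groove between 0.072 and 0.095 m).
It fails at once if the head is dragged on past the wide groove (x of head_grip in the frame of groove between 0.022 and 0.12 m and y of head_grip in the frame of groove between -0.06 and 0.06 m and z of head_grip in the frame of groove below 0.075 m).
It fails at once if the look-alike head is moved by more than 30 mm (distance of twin_grip from where it was at the start of the episode above 0.03 m).
It also fails if it takes over 45 s, if anything falls off the work surface, if the arm or the gripper's body presses on something with over 40 N, if the wrist force passes 120 N, or if a joint passes its speed limit or range.

ROBOT

A 7-joint arm with a two-finger parallel gripper is mounted at the origin on the work surface. World frame = base frame: x ahead of the robot, y to its left, z up, the work surface at z = 0. Lengths are in m, angles in rad, forces in N, time in s.
With the tool pointing down it reaches from about 0.35 to 0.9 m from the base axis. Payload 19.9 kg.
Tool frame: the origin (TCP) lies at the very end of the fingers, on their centre line; the grasp point (between the pads) lies 19 mm behind it; z points along the fingers, y is the line along which they close (so a half turn about z gives the same grasp; the last joint's range is limited). The gripper opens to 94 mm and grips with 3 to 60 N. Pads are 16 mm wide; open, the fingers measure 119 mm over their backs; the gripper's body (75 mm by 177 mm) begins 78 mm behind the grasp point.
Start: joints at [1.123, 0.417, -0.01, 1.614, 0.005, 1.111, -0.053], TCP at [0.247, -0.574, 0.205] pointing down, gripper open.
Joint ranges: [-2.81, 2.81], [-0.39, 2.02], [-1.27, 1.25], [0.06, 2.57], [-1.19, 4.33], [0.19, 2], [-2.82, 2.82]. Speed limits (rad/s): [1.89, 1.89, 2.39, 2.39, 3.01, 3.01, 3.01].

INTERFACE

Orientations are given as a rotation vector (axis times angle).
In Python, from station import * gives the robot as it stands.
- The arm moves only by the tool arm_command, never from a script. Its argument "rows" is a list of rows, each a list of 5 numbers: the finger opening in mm, from 0 to 94, then the shift along the tool's x, y, z in units of 25 mm (1.0 is 25 mm), then the turn about the tool's z in units of 6 degrees (1.0 is 6 degrees). In form: [[fingers, tx, ty, tz, spin], ...]. A call has 1 to 12 rows; each row is the pose to reach, as a shift and turn from the pose commanded when the call began, along the tool's axes at that moment; what a row does not reach only later rows make up. A row lasts 1/10 s, in which the tool goes at most 50 mm and 8.59 degrees, less where a joint would pass 70% of its speed; a pose out of reach is approached as far as the arm can. A call with a gripper value outside its range is refused whole. The fingers move at their own pace and stop on an object; "force" is the grip in N (left out, the last holds). Time passes only in rows, so rows that repeat a pose let the fingers close. It gives the time, the measured TCP pose, the force, the opening and the grip force at its end, in the units of the state.
- get_state(): the state, without advancing time (a new reading comes with each control period).
- grab_frame(name): name is "scene" or "top" or "wrist"; returns (picture, depth): 420x560x3 uint8, red, green, blue; 420x560 float32, m along the optical axis (not along the pixel's ray), 0 where there is no reading.
- get_calibration(name): a dict with "fx", "fy", "cx", "cy" (pixels), "camera_from_world" (4x4, takes a point from world to camera coordinates). Camera axes: x right, y up, looking along -z (the intrinsics and any distortion apply to the point x, -y, -z); pixel columns grow to the right and rows downward; lengths in m; the calibration is good to about 2 mm. A picture is of the moment at which its call begins: read the wrist's pose just before it. get_calibration takes no time and is no camera call; for the wrist camera it gives the pose at the moment of the call.
- sign_off(): hands the job in; it is judged then, once.
The state is a dict: "time": time; "joint_positions": joint angles; "dq": joint speeds; "tau": joint torques, N m; "eef_pos": TCP position; "orientation": TCP orientation; "wrist_force": force on the tool from outside, world axes, zero at the start; "torque": the same for the moment, N m; "gripper_width": opening from 0.0 (shut) to 1.0 (fully open); "grip_force": force on a finger pad.
Only numpy, scipy, OpenCV 4.12 (cv2) and the standard library are available. Lean on these libraries where they do the work, as an engineer would, in place of code of your own. Each camera call takes 0.05 s, during which the arm holds its last target. There are 200 camera calls.

## Working session

There is one attempt and no reset: what is moved stays moved. The work goes in short steps, Python scripts to look and compute and a tool call to move; the robot and the scene stay as the last step left them, time stands still between calls to the robot, and variables do not carry over. Pictures are saved under pics/ and viewed, at most 10 in all, crops included, and the job is handed in when it is done.

Besides the shell and the picture viewer there is one more tool, called after "Request:" in YAML: its name, and indented under it one key for each argument. arm_command: Moves the arm, as the interface text tells. Its arguments: {"type":"object","properties":{"rows":{"type":"array","items":{"type":"array","items":{"type":"number"}}},"force":{"type":"number"}},"required":["rows"]}

```bash
mkdir -p pics; ls; python3 - <<'E'
from station import *
import cv2,numpy as np
s=get_state();print(s)
a,d=grab_frame("top");b,_=grab_frame("scene")
np.savez('top.npz',a=a,d=d)
for n in("top","scene"):print(n,get_calibration(n))
cv2.imwrite('pics/top.png',a[:,:,::-1]);cv2.imwrite('pics/scene.png',b[:,:,::-1])
E
```

```text
pics
{'time': 0.0, 'joint_positions': array([ 1.12347604,  0.41793397, -0.01030441,  1.61419979,  0.00472411,
        1.11070671, -0.05300221]), 'dq': array([-6.00977750e-04,  9.63493262e-05,  5.89942003e-04,  1.41620852e-03,
       -2.45751696e-03,  2.26777844e-04, -2.42183590e-04]), 'tau': array([ 1.03446808e-03, -8.51245594e+01,  6.39353078e-01, -4.25979066e+01,
       -4.88616899e-02,  1.88598811e-02,  1.43940824e-04]), 'eef_pos': array([ 0.24655929, -0.57388382,  0.20483949]), 'orientation': array([-3.07598709e+00, -6.32887465e-01,  5.59445683e-04]), 'wrist_force': array([-0.66645236,  0.35239307, -0.03002524]), 'torque': array([-0.00680518, -0.00152052, -0.00932808]), 'grip_force': 0.0, 'gripper_width': 1.0025836381569806}
top {'fx': 510.6574515678845, 'fy': 510.6574515678845, 'cx': 284.90663373556777, 'cy': 208.5007183875174, 'camera_from_world': array([[ 4.98743040e-03, -9.99772511e-01, -2.07376959e-02,
        -2.95995460e-02],
       [ 9.80529317e-01,  8.18224704e-04,  1.96371051e-01,
        -5.38008612e-01],
       [-1.96309411e-01, -2.13133058e-02,  9.80310338e-01,
        -1.01655292e+00],
       [ 0.00000000e+00,  0.00000000e+00,  0.00000000e+00,
         1.00000000e+00]])}
scene {'fx': 513.5069809866209, 'fy': 513.5069809866209, 'cx': 282.871909364493, 'cy': 212.89130479499184, 'camera_from_world': array([[ 0.09152009,  0.99579042, -0.00505088, -0.02399233],
       [-0.61857461,  0.06082475,  0.78336824,  0.28203411],
       [ 0.78037781, -0.06856959,  0.62153736, -1.39829706],
       [ 0.        ,  0.        ,  0.        ,  1.        ]])}
```

View pics/top.png

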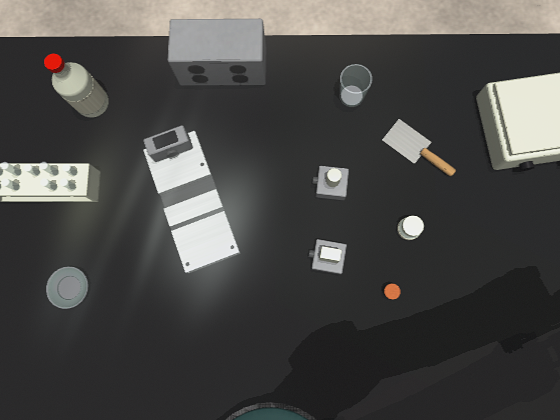

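View pics/scene.png

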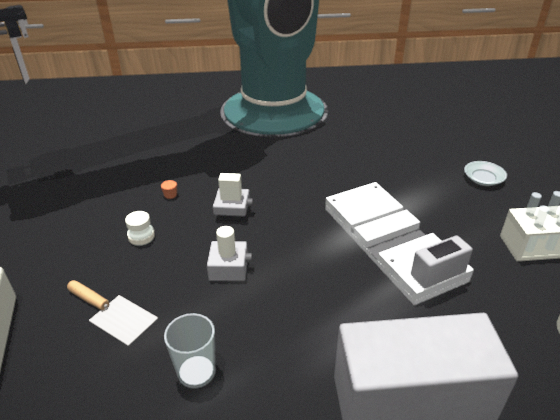

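Top view: the bed runs from its open end at (212,258) up to the lamp at (167,143). The wide groove is at (187,191) and the narrow one at (207,219). The rectangular-handle head is at (330,254), stub to the left. The round-knob twin is at (333,178).

```bash
cat > h.py <<'E'
import numpy as np,cv2
from station import *
def ray(c,px,z):
    "pixels (n,2) -> world points on plane z"
    T=np.linalg.inv(c["camera_from_world"]);px=np.atleast_2d(px).astype(float)
    d=np.c_[(px[:,0]-c["cx"])/c["fx"],-(px[:,1]-c["cy"])/c["fy"],-np.ones(len(px))]@T[:3,:3].T
    o=T[:3,3];return o+d*((z-o[2])/d[:,2])[:,None]
def cloud(c,d):
    T=np.linalg.inv(c["camera_from_world"]);v,u=np.indices(d.shape)
    P=np.stack([(u-c["cx"])/c["fx"]*d,-(v-c["cy"])/c["fy"]*d,-d],-1)
    return P@T[:3,:3].T+T[:3,3]
def rect(c,m,z):
    cs,_=cv2.findContours(m.astype(np.uint8),cv2.RETR_EXTERNAL,cv2.CHAIN_APPROX_NONE)
    k=max(cs,key=cv2.contourArea)[:,0];P=ray(c,k,z)[:,:2]
    r=cv2.minAreaRect((P*1000).astype(np.float32));return r,k
E
python3 - <<'E'
from h import *
f=np.load('top.npz');a,d=f['a'],f['d'];c=get_calibration("top");P=cloud(c,d);Z=P[...,2];g=a.min(2)
v,u=np.indices(Z.shape)
def box(x0,x1,y0,y1):return (u>=x0)&(u<x1)&(v>=y0)&(v<y1)
h=box(305,355,232,278);t=box(305,360,155,205);b=box(135,250,115,280)
for n,m in(("bench",box(255,300,220,260)),("bed",b&(g>150)),("headbright",h&(g>200)),("twinbright",t&(g>200))):
    print(n,m.sum(),np.percentile(Z[m],[5,50,95]).round(4))
print("handle",rect(c,h&(g>205),.088)[0]);print("headbody",rect(c,h&(g>75),.038)[0])
print("twin",rect(c,t&(g>205),.088)[0])
# bed segments (white pieces, z .03)
n,l,st,ce=cv2.connectedComponentsWithStats((b&(g>150)).astype(np.uint8))
for i in range(1,n):
    if st[i,4]>100:print(st[i],rect(c,l==i,.03)[0])
big=cv2.resize(np.hstack([a[110:285,130:250],a[155:285,300:370].repeat(1,0) if 0 else a[110:285,290:380]]),None,fx=3.4,fy=3.4,interpolation=cv2.INTER_CUBIC)
cv2.imwrite('pics/crop.png',big[:,:,::-1])
E
```

```text
bench 1800 [-0.0037 -0.0005  0.003 ]
bed 5766 [0.0261 0.0297 0.0823]
headbright 217 [0.0841 0.0872 0.0909]
twinbright 133 [0.0845 0.0873 0.0905]
handle ((440.5149841308594, -120.20976257324219), (38.71072769165039, 21.940176010131836), 79.81614685058594)
headbody ((441.2483215332031, -115.00279998779297), (73.82836151123047, 63.27994918823242), 79.94755554199219)
twin ((602.2108764648438, -129.00689697265625), (24.644296646118164, 23.287233352661133), 89.95050048828125)
[ 143  126   68   67 2145] ((657.9224243164062, 214.9566650390625), (128.13467407226562, 120.86238861083984), 21.350967407226562)
[ 164  189   59   37 1088] ((545.3599243164062, 170.97543334960938), (42.495330810546875, 120.93257141113281), 21.36677360534668)
[ 171  211   68   62 2533] ((472.5556945800781, 142.59291076660156), (96.07785034179688, 120.83499908447266), 21.26936149597168)
```

View pics/crop.png

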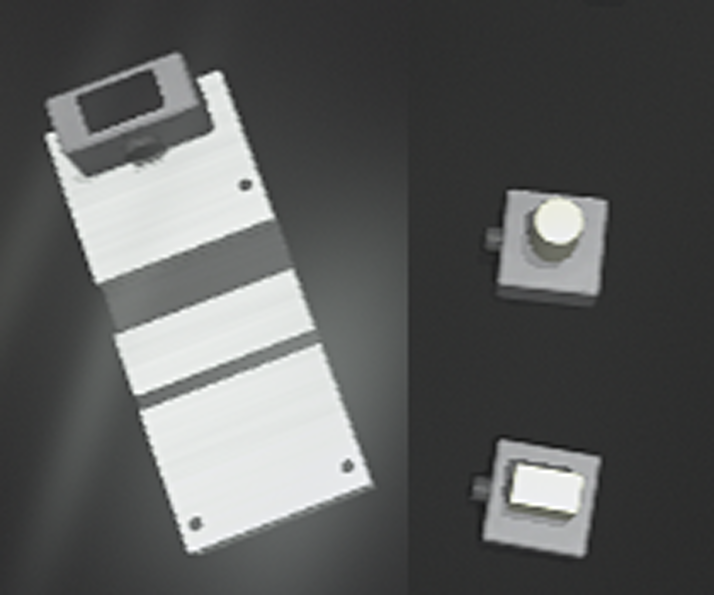

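Crop: the bed splits cleanly into three white pieces with the dark grooves between them. The rectangular handle is at about (545,488) in the crop and the twin's knob at (557,222). Taking the bed yaw as 21.3° and the head yaw as -10.2°, I get groove (582,185), entry (470,142) and head (440.5,-120) mm. Next I compute the approach in tool units.

```bash
cat >> h.py <<'E'
from scipy.spatial.transform import Rotation as Ro
def move(p,yaw=None):
    "rows units to TCP world p, closing line (tool y) at world yaw deg"
    s=get_state();R=Ro.from_rotvec(s["orientation"]).as_matrix();t=R.T@(np.array(p)-s["eef_pos"])/.025
    yy=np.degrees(np.arctan2(R[1,1],R[0,1]));dz=0 if yaw is None else -((yaw-yy+90)%180-90)
    print("shift",t.round(2),"spin",round(dz/6,2),"yawnow",yy.round(1),"tcp",s["eef_pos"].round(4),"tilt",R[:,2].round(3))
E
python3 -c "
from h import *
move([.4405,-.120,.18],-10.2)"
```

```text
shift [ 14.3  -13.62   1.01] spin -9.42 yawnow -66.7 tcp [ 0.2466 -0.574   0.2049] tilt [-0.001  0.001 -1.   ]
```

Request:
arm_command:
  rows:
    - [94, 14.3, -13.6, 1.0, -9.4]
    - [94, 14.3, -13.6, 1.0, -9.4]
    - [94, 14.3, -13.6, 1.0, -9.4]
    - [94, 14.3, -13.6, 1.0, -9.4]
    - [94, 14.3, -13.6, 1.0, -9.4]
    - [94, 14.3, -13.6, 1.0, -9.4]
    - [94, 14.3, -13.6, 1.0, -9.4]
    - [94, 14.3, -13.6, 1.0, -9.4]
    - [94, 14.3, -13.6, 1.0, -9.4]
    - [94, 14.3, -13.6, 1.0, -9.4]
    - [94, 14.3, -13.6, 1.0, -9.4]
    - [94, 14.3, -13.6, 1.0, -9.4]

```text
time: 1.3
eef_pos: [0.4409, -0.1202, 0.1802]
orientation: [-2.411, -2.014, 0.0]
wrist_force: [-0.5, -0.0, -0.2]
gripper_width: 0.997
grip_force: 0.0
```

```bash
python3 - <<'E'
from h import *
c=get_calibration("wrist");a,d=grab_frame("wrist")
cv2.imwrite('pics/w1.png',a[:,:,::-1]);np.savez('w1.npz',a=a,d=d)
P=cloud(c,d);Z=P[...,2];g=a.min(2);m=(Z>.08)&(Z<.1)&(g>170)
r=np.hypot(P[...,0]-.4405,P[...,1]+.12)<.06
print((m&r).sum(),rect(c,m&r,.088)[0] if (m&r).sum() else 0)
m=(Z>.025)&(Z<.1)&r;print(rect(c,m,.038)[0]);move([.4405,-.120,.048],-10.2)
E
```

```text
1553 ((441.0379333496094, -117.99462127685547), (39.78154373168945, 23.48931312561035), 79.77591705322266)
((441.5867919921875, -115.16788482666016), (77.40313720703125, 63.39321517944336), 79.77584075927734)
shift [ 0.05 -0.01  5.29] spin -0.03 yawnow -10.4 tcp [ 0.4406 -0.1212  0.1803] tilt [-0.001 -0.    -1.   ]
```

View pics/w1.png

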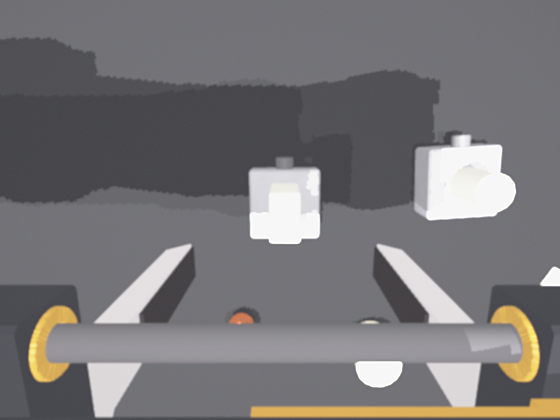

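The wrist view shows the rectangular head centred between the open fingers, handle at (285,215), with the twin well clear at (470,185). I'll descend and grip.

Request:
arm_command:
  rows:
    - [94, 0.1, 0, 2, 0]
    - [94, 0.1, 0, 3.5, 0]
    - [94, 0.1, 0, 4.6, 0]
    - [94, 0.1, 0, 5.3, 0]
    - [94, 0.1, 0, 5.3, 0]
    - [20, 0.1, 0, 5.3, 0]
    - [20, 0.1, 0, 5.3, 0]
    - [20, 0.1, 0, 5.3, 0]
    - [20, 0.1, 0, 5.3, 0]
    - [20, 0.1, 0, 5.3, 0]
    - [20, 0.1, 0, 5.3, 0]
    - [20, 0.1, 0, 5.3, 0]
  force: 25

```text
time: 2.55
eef_pos: [0.4414, -0.1183, 0.048]
orientation: [-2.413, -2.012, -0.0]
wrist_force: [0.2, -0.1, 0.4]
gripper_width: 0.444
grip_force: 0.0
```

Request:
arm_command:
  rows:
    - [10, 0, 0, 0, 0]
    - [10, 0, 0, 0, 0]
    - [10, 0, 0, 0, 0]
    - [10, 0, 0, 0, 0]
    - [10, 0, 0, 0, 0]
    - [10, 0, 0, 0, 0]
    - [10, 0, 0, 0, 0]

```text
time: 3.25
eef_pos: [0.4414, -0.1182, 0.0479]
orientation: [-2.413, -2.012, 0.0]
wrist_force: [0.1, 0.4, -0.5]
gripper_width: 0.256
grip_force: 25.0
```

Request:
arm_command:
  rows:
    - [10, 0, 0, -0.8, 0]
    - [10, 0, 0, -1.8, 0]
    - [10, 0, 0, -2.4, 0]
    - [10, 0, 0, -2.4, 0]

```text
time: 3.65
eef_pos: [0.4423, -0.1186, 0.1094]
orientation: [2.411, 2.01, 0.002]
wrist_force: [0.8, 0.2, -2.9]
gripper_width: 0.255
grip_force: 25.0
```

```bash
python3 - <<'E'
from h import *
s=get_state();print(s["eef_pos"],s["gripper_width"],s["wrist_force"])
move([.4702,.1416,s["eef_pos"][2]],21.3)
E
```

```text
[ 0.44232667 -0.11859363  0.10938258] 0.255490933626597 [ 0.8212243   0.21969701 -2.91366429]
shift [ 1.044e+01 -7.800e-01 -1.000e-02] spin -5.28 yawnow -10.4 tcp [ 0.4423 -0.1186  0.1094] tilt [ 0.003 -0.001 -1.   ]
```

Request:
arm_command:
  rows:
    - [10, 1.5, -0.1, 0, -0.8]
    - [10, 3.0, -0.2, 0, -1.6]
    - [10, 4.5, -0.3, 0, -2.4]
    - [10, 6, -0.5, 0, -3.2]
    - [10, 7.5, -0.6, 0, -4]
    - [10, 9, -0.7, 0, -4.8]
    - [10, 10, -0.8, 0, -5.2]
    - [10, 10.4, -0.8, 0, -5.3]
    - [10, 10.4, -0.8, 0, -5.3]
    - [10, 10.4, -0.8, 0, -5.3]

```text
time: 4.65
eef_pos: [0.4682, 0.1399, 0.1073]
orientation: [-1.771, -2.594, 0.002]
wrist_force: [-0.7, -0.4, -1.8]
gripper_width: 0.252
grip_force: 25.0
```

```bash
python3 - <<'E'
from h import *
s=get_state();c=get_calibration("scene")
a,_=grab_frame("scene");cv2.imwrite('pics/s2.png',a[:,:,::-1])
print(s["eef_pos"],s["gripper_width"],s["wrist_force"])
move([.4702,.1416,.079],21.3)
E
```

```text
[0.46817799 0.13989984 0.10732475] 0.2519841805716098 [-0.73477287 -0.37575687 -1.76876196]
shift [0.05 0.1  1.14] spin 0.0 yawnow 21.3 tcp [0.4683 0.1396 0.1075] tilt [-0.001 -0.001 -1.   ]
```

View pics/s2.png

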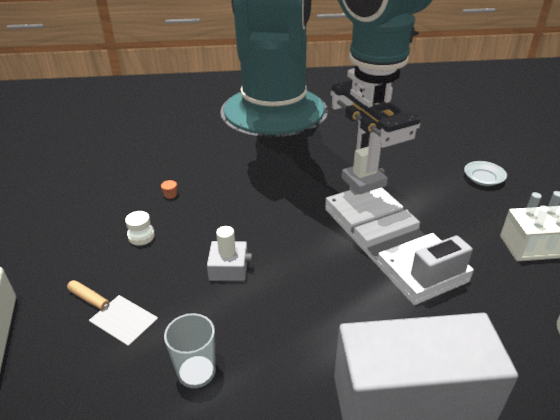

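The head hangs upright and square above the open end, body at (363,180). Lowering onto the bed.

Request:
arm_command:
  rows:
    - [10, 0, 0.1, 0.5, 0]
    - [10, 0, 0.1, 0.9, 0]
    - [10, 0, 0.1, 1.1, 0]
    - [10, 0, 0.1, 1.2, 0]
    - [10, 0, 0.1, 1.2, 0]
    - [10, 0, 0.1, 1.2, 0]

```text
time: 5.3
eef_pos: [0.4707, 0.142, 0.0778]
orientation: [-1.769, -2.596, 0.0]
wrist_force: [0.6, -0.1, -1.3]
gripper_width: 0.251
grip_force: 25.0
```

Request:
arm_command:
  rows:
    - [10, 0, 0, 0.04, 0]
    - [10, 0, 0, 0.08, 0]
    - [10, 0, 0, 0.08, 0]
    - [10, 0, 0, 0.08, 0]

```text
time: 5.7
eef_pos: [0.4709, 0.142, 0.0771]
orientation: [1.769, 2.595, -0.001]
wrist_force: [-10.7, -4.1, 31.9]
gripper_width: 0.254
grip_force: 25.0
```

Request:
arm_command:
  rows:
    - [10, 0, 0, -0.05, 0]
    - [10, 0, 0, -0.05, 0]
    - [10, 0, 0, -0.05, 0]

```text
time: 6.0
eef_pos: [0.4708, 0.142, 0.0772]
orientation: [-1.769, -2.596, -0.0]
wrist_force: [0.1, 0.3, 2.2]
gripper_width: 0.255
grip_force: 25.0
```

```bash
python3 - <<'E'
from h import *
move([.582-.05*.9317,.1852-.05*.3633,.0775],21.3);print(get_state()["wrist_force"])
move([.582,.1852,.0775],21.3)
E
```

```text
shift [-0.01  2.77 -0.01] spin 0.02 yawnow 21.4 tcp [0.4708 0.142  0.0772] tilt [ 0.  0. -1.]
[0.09777036 0.34676235 2.170304  ]
shift [-0.02  4.77 -0.01] spin 0.02 yawnow 21.4 tcp [0.4708 0.142  0.0772] tilt [ 0.  0. -1.]
```

Request:
arm_command:
  rows:
    - [10, 0, 0.25, 0.01, 0]
    - [10, 0, 0.5, 0.01, 0]
    - [10, 0, 0.75, 0.01, 0]
    - [10, 0, 1, 0.01, 0]
    - [10, 0, 1.25, 0.01, 0]
    - [10, 0, 1.5, 0.01, 0]
    - [10, 0, 1.75, 0.01, 0]
    - [10, 0, 2, 0.01, 0]
    - [10, 0, 2.25, 0.01, 0]
    - [10, 0, 2.5, 0.01, 0]
    - [10, 0, 2.75, 0.01, 0]
    - [10, 0, 2.75, 0.01, 0]

```text
time: 7.2
eef_pos: [0.5351, 0.1673, 0.0769]
orientation: [-1.769, -2.596, 0.0]
wrist_force: [-0.4, -1.3, 5.7]
gripper_width: 0.251
grip_force: 25.0
```

```bash
python3 - <<'E'
from h import *
c=get_calibration("wrist");move([.582,.1852,.0775],21.3);s=get_state();print(s["wrist_force"])
a,_=grab_frame("wrist");b,_=grab_frame("top")
v=np.hstack([cv2.resize(a,(400,300)),cv2.resize(b[110:290,120:270],(400,480))[:300] if 0 else cv2.resize(b[115:265,110:310],(400,300))])
cv2.imwrite('pics/w3.png',v[:,:,::-1])
E
```

```text
shift [-0.02  2.01 -0.02] spin 0.02 yawnow 21.4 tcp [0.5351 0.1673 0.0769] tilt [-0. -0. -1.]
[-0.35786244 -1.27176963  5.68743578]
```

View pics/w3.png

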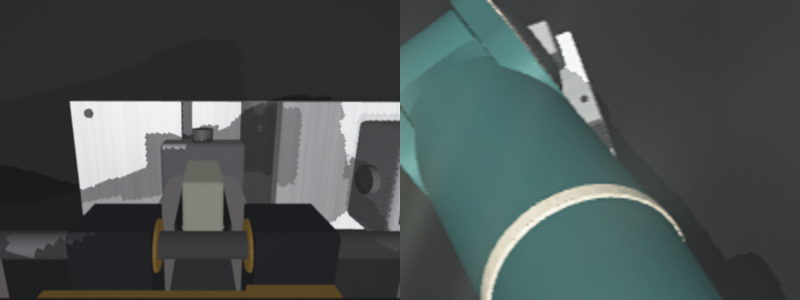

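The head is upright on the bed, still gripped, at (203,185) in the left half, with the wide groove just ahead at (260,170). Sliding on to above the groove, then lowering the foot in.

Request:
arm_command:
  rows:
    - [10, 0, 0.25, 0, 0]
    - [10, 0, 0.5, 0, 0]
    - [10, 0, 0.75, 0, 0]
    - [10, 0, 1, 0, 0]
    - [10, 0, 1.25, 0, 0]
    - [10, 0, 1.5, 0, 0]
    - [10, 0, 1.75, 0, 0]
    - [10, 0, 1.9, 0, 0]
    - [10, 0, 2.0, 0, 0]
    - [10, 0, 2.0, 0, 0]
    - [10, 0, 2.0, 0, 0]

```text
time: 8.4
eef_pos: [0.5811, 0.1854, 0.0768]
orientation: [-1.769, -2.596, 0.0]
wrist_force: [-0.4, -0.6, -2.2]
gripper_width: 0.254
grip_force: 25.0
```

Force is back to the hanging weight, so the foot is over the groove. Lowering 16 mm.

Request:
arm_command:
  rows:
    - [10, 0, 0, 0.2, 0]
    - [10, 0, 0, 0.4, 0]
    - [10, 0, 0, 0.52, 0]
    - [10, 0, 0, 0.6, 0]
    - [10, 0, 0, 0.62, 0]
    - [10, 0, 0, 0.62, 0]
    - [10, 0, 0, 0.62, 0]

```text
time: 9.1
eef_pos: [0.5813, 0.1855, 0.0616]
orientation: [1.769, 2.596, 0.0]
wrist_force: [-1.1, -0.7, -1.7]
gripper_width: 0.254
grip_force: 25.0
```

Request:
arm_command:
  rows:
    - [10, 0, 0, 0.03, 0]
    - [10, 0, 0, 0.03, 0]
    - [50, 0, 0, 0.03, 0]
    - [50, 0, 0, 0.03, 0]
    - [50, 0, 0, 0.03, 0]
    - [50, 0, 0, 0.03, 0]
    - [50, 0, 0, 0.03, 0]
    - [50, 0, 0, 0.03, 0]

```text
time: 9.9
eef_pos: [0.5813, 0.1855, 0.0607]
orientation: [-1.769, -2.596, -0.0]
wrist_force: [0.2, 0.1, -0.6]
gripper_width: 0.535
grip_force: 0.0
```

Request:
arm_command:
  rows:
    - [50, 0, 0, -0.8, 0]
    - [50, 0, 0, -2, 0]
    - [50, 0, 0, -4, 0]
    - [50, 0, 0, -5, 0]
    - [50, -2, 0, -5, 0]
    - [50, -4, 0, -5, 0]
    - [50, -4, 0, -5, 0]
    - [50, -4, 0, -5, 0]

```text
time: 10.7
eef_pos: [0.618, 0.0913, 0.1855]
orientation: [-1.772, -2.594, 0.0]
wrist_force: [-0.6, 1.2, -0.2]
gripper_width: 0.533
grip_force: 0.0
```

```bash
python3 - <<'E'
from h import *
c=get_calibration("wrist");a,d=grab_frame("wrist");P=cloud(c,d);Z=P[...,2];g=a.min(2)
r=np.hypot(P[...,0]-.582,P[...,1]-.185)<.06
m=r&(Z>.085)&(Z<.125);m2=r&(Z>.04)
print("handle top z",np.median(Z[r&(Z>.095)]),(r&(Z>.095)).sum())
print(m.sum(),rect(c,r&(Z>.095),.102)[0]);print("body",rect(c,m2,.052)[0])
b,_=grab_frame("scene")
cv2.imwrite('pics/end.png',np.hstack([cv2.resize(a,(400,300)),cv2.resize(b[120:360,260:560],(400,300))])[:,:,::-1])
E
```

```text
handle top z 0.10216606070975015 3049
2129 ((581.2890625, 184.36715698242188), (23.834928512573242, 39.44060134887695), 21.32513999938965)
body ((579.4833374023438, 188.951416015625), (63.329341888427734, 72.46356201171875), 21.38549041748047)
```

View pics/end.png

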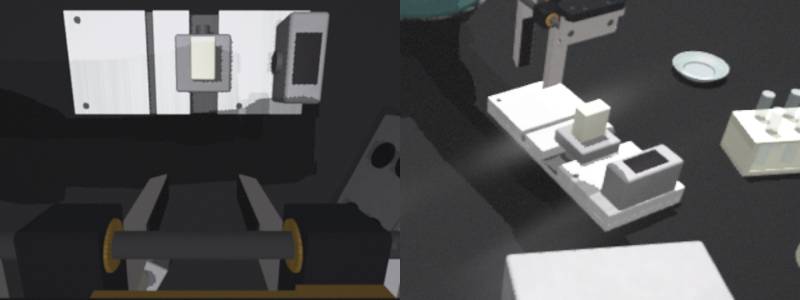

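The head stands upright over the wide groove, handle at (203,58) on the left and (590,120) on the right. Its handle top is at z 0.102, the height expected when fully home. It is square to the bed and the gripper is clear, so I'm handing in.

```bash
python3 -c "
from station import *
print(sign_off())"
```

```text
the job is handed in; nothing more can be done
None
```

I slid the rectangular-handle head along the bed into the wide groove and let go; my last measurement has it upright, square and fully home (about 1 mm off the groove centre), the round-knob head was not touched, and the job is handed in with no verdict shown.

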